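Push a flask into the packed bar-cart rack

ROBOT

A 7-joint arm with a two-finger parallel gripper is mounted at the origin on the work surface. World frame = base frame: x ahead of the robot, y to its left, z up, the work surface at z = 0. Lengths are in mm, angles in rad, forces in N, time in s.
With the tool pointing down it reaches from about 425 to 1025 mm from the base axis. Payload 9.4 kg.
Tool frame: the origin (TCP) lies between the finger pads; the fingertips stand 11 mm ahead of it and the grasp point (between the pads) lies 8 mm behind it; z points along the fingers, y is the direction in which the jaws open and shut (so a half turn about z gives the same grasp; the last joint's range is limited). The gripper opens to 93 mm and grips with 3 to 60 N. Pads are 15 mm wide; open, the fingers measure 128 mm over their backs; the gripper's body (75 mm by 188 mm) begins 65 mm behind the grasp point.
Start: joints at [1.151, 0.599, -0.003, 1.599, 0.002, 0.943, -0.08], TCP at [243.682, -682.82, 229.618] pointing down, gripper open.
Joint ranges: [-2.57, 2.57], [-0.35, 1.97], [-1.29, 1.29], [0.11, 2.56], [-1.05, 4.19], [0.11, 1.86], [-2.63, 2.63]. Speed limits (rad/s): [2.22, 2.22, 3.01, 3.01, 3.14, 3.14, 3.14].

INTERFACE

Orientations are given as a 3x3 rotation matrix whose columns are the frame's x, y, z axes.
In Python, from plant import manip gives the robot as it stands.
- The arm moves only by the tool play_rows, never from a script. Its argument "targets" is a list of rows, each an object with "linear": the shift along the tool's x, y, z in cm, a list of three; "angular": the turn, a rotation vector about the tool's x, y, z in rad, a list of three; "grip": the gripper command: -1 is shut, 1 is fully open, values between are in proportion. In form: [{"linear": [x, y, z], "angular": [wx, wy, wz], "grip": grip}, ...]. A call has 1 to 20 rows; each row shifts and turns the commanded pose from where the row before left it, along the tool's axes as they then stand; what a row does not reach is not made up. A row lasts 1/8 s, in which the tool goes at most 62.5 mm and 10.7 degrees, less where a joint would pass 70% of its speed; a pose out of reach is approached as far as the arm can. A call with a gripper value outside its range is refused whole. The fingers move at their own pace and stop on an object; the grip force is fixed at half the most. Time passes only in rows, so rows that do not move let the fingers close. It gives the time, the measured TCP pose, the force and the opening at its end, in the units of the state.
- manip.sense(): the state, without advancing time (a new reading comes with each control period).
- manip.get_image(name): name is "scene" or "side" or "wrist"; returns a dict with "img" (480x640x3 uint8, blue, green, red), "z_map" (480x640 float32, mm along the optical axis (not along the pixel's ray), 0 where there is no reading), "K" (3x3 intrinsics, pixels), "origin" and "attitude" of the camera in the world. Camera axes: x right, y up, looking along -z (the intrinsics and any distortion apply to the point x, -y, -z); pixel columns grow to the right and rows downward; lengths in mm; the calibration is good to about 2 mm. A picture is of the moment at which its call begins.
- manip.close_job(): hands the job in, once; it reports no verdict.
Trained networks look in the newest picture that a camera, given by its name, has taken for a name from the list of things; names that differ only in an ending like _2 or _b are one class to them, and where a whole thing is asked for, a point or a joint stands for the part that bears it (a point fixed in the world has none). Each returns a list of dicts, best first, with "confidence" (0 to 1); they miss things now and then, are a little off and sometimes report something else, mostly with a low value. They report only what shows in the picture. A call takes as long as a camera call. They do not tell look-alikes from the thing itself.
- manip.regions_of(thing, camera): "region" (480x640 bool, what is visible of it).
- manip.tip_of(thing, camera): "position" ([x, y, z] in mm, in world coordinates, good to about 4 mm: a listed point, or the origin of a listed thing).
The state is a dict: "time_s": time; "q": joint angles; "qvel": joint speeds; "effort": joint torques, N m; "tool_pos": TCP position; "ee_rot": TCP orientation; "ft_force": force on the tool from outside, world axes, zero at the start; "moment": the same for the moment, N m; "width": finger opening in mm.
Only numpy, scipy, OpenCV 4.12 (cv2) and the standard library are available. Lean on these libraries where they do the work, as an engineer would, in place of code of your own. Each camera call takes 0.05 s, during which the arm holds its last target. There are 200 camera calls.

TASK

Take the flask out of its stand and push it down into the middle of the packed row in the brass rack, so that it has two flasks on either side. Only one end of the row gives way, and which one has to be felt, so ease the neighbours apart gently, yielding to that side, without toppling or lifting them, until the flask stands upright, fully home on the rack floor and level with the others. The flasks are thin-walled, so never force it, and leave the barware around alone.

Things in the scene. Friction and masses are not known exactly. Their poses are not given: they have to be found in the camera images.
- flask_new: The flask to be put away, standing upright in its own stand: slim steel flask, 26 mm thick (its y), 66 mm wide (its x), 110 mm tall, with no cap but a small flush filler plug in its top. The lowest 24 mm taper in thickness from 26 mm to a flat foot 10 mm thick, the top 26 mm from 26 mm to a flat top 8 mm thick; the 66 mm wide end faces are flat and upright all the way up. Origin: centre of the foot, z up. About 0.14 kg, thin-walled. A half turn about z makes no difference.
- flask_a: One of the four polished flasks standing packed in the rack, first, at the rack's -y end. Same make, size and origin as flask_new, y along the row (same way as the rack's y).
- flask_b: One of the four polished flasks standing packed in the rack, second; the new flask goes between b and c. Same make, size and origin as flask_new, y along the row (same way as the rack's y).
- flask_c: One of the four polished flasks standing packed in the rack, third; the new flask goes between b and c. Same make, size and origin as flask_new, y along the row (same way as the rack's y).
- flask_d: One of the four polished flasks standing packed in the rack, last, at the rack's +y end. Same make, size and origin as flask_new, y along the row (same way as the rack's y).
- rack: Fixed brass rack, 85 x 290 mm. Origin: centre of its underside, z up. The flasks stand side by side along its y, centred, on a floor 6 mm above the origin, between side rails (inner faces at x = -34.5 and +34.5 mm, tops 32 mm up) and an upright end plate at each end of the row. The row opens to one side only: the new flask ends 13 mm to that side from where b and c met.
- stand: Fixed brass stand of flask_new, 96 mm by 56 mm. Origin: underside, z up. Its floor is 6 mm above the origin; side walls 46 mm and end walls 30 mm above the origin hold the flask's foot with about 1 mm play; the flask's x is along the stand's x.
- carafe: Bystander: open glass carafe, 92 mm wide, 140 mm tall, origin under its centre.
- canister: Bystander: white ceramic canister with a cork top, 86 mm wide, 117 mm tall, origin under its centre.
- jigger: Bystander: steel jigger, 48 mm wide, 85 mm tall, origin under its centre.
- wine_key: Bystander: folded steel wine key lying flat, 110 mm long, 14 mm tall, origin under its centre.
- plate_neg_top (a point): Middle of the top inner edge, 96 mm above the rack's origin, of the 66 mm wide end plate at the rack's -y end (inner face at y = -52.5 mm at the start), on a rod into a closed spring housing 37 mm tall. One of the two plates is blocked inside its housing and does not give; which one differs each time and cannot be seen, only felt.
- plate_pos_top (a point): The same point of the end plate at the rack's +y end (inner face at y = +52.5 mm at the start). The plate that is not blocked slides outwards by up to 34 mm against a damped spring of about 4 N at the start and 6.6 N after 26 mm. The neighbours on that side lean a little (up to about 0.2 rad) as they part and right themselves.
Things that resemble listed ones, but are neither listed nor needed, are in the scene too. What is shaped like the flask_a but red is not meant. What is shaped like the flask_new but purple is not meant.

How it is judged (in metres and radians):
On the way, in this order (a step that is already met when the one before it is completed fails the run):
1. the new flask is lifted clear of its stand (z of flask_new in the frame of stand above 0.06 m), for 0.1 s.
2. the new flask has parted its neighbours and is going down between them (z of flask_new in the frame of rack below 0.075 m and x of flask_new in the frame of rack between -0.01 and 0.01 m and y of flask_new in the frame of flask_b above 0.012 m and y of flask_new in the frame of flask_c below -0.012 m), for 0.1 s.
At the end, for the whole second after the job is handed in: The new flask rests between b and c, two flasks each side, each 20 to 34 mm from the next along the row; centred in the rack within 10 mm and squared within 0.08 rad; all five are upright within 0.1 rad with feet within 2.5 mm of the rack floor (y of flask_new in the frame of flask_b between 0.02 and 0.034 m and y of flask_new in the frame of flask_c between -0.034 and -0.02 m and y of flask_a in the frame of flask_b between -0.034 and -0.02 m and y of flask_d in the frame of flask_c between 0.02 and 0.034 m and x of flask_new in the frame of rack between -0.01 and 0.01 m and angle between the x axis of flask_new and the x axis of rack, either way round below 0.08 rad and linear speed of flask_new below 0.02 m/s and angle between each of flask_new, flask_a, flask_b, flask_c, flask_d's own z axis and vertical below 0.1 rad and z of each of flask_new, flask_a, flask_b, flask_c, flask_d in the frame of rack below 0.0085 m); the robot touches nothing.
It fails at once if the new flask is forced against a flask in the row with more than 30 N (contact force between flask_new and flask_a above 30 N or contact force between flask_new and flask_b above 30 N or contact force between flask_new and flask_c above 30 N or contact force between flask_new and flask_d above 30 N).
It fails at once if the new flask is pressed on the rack with more than 40 N (contact force between flask_new and rack above 40 N).
It fails at once if a flask of the row topples (over 0.35 rad) or is lifted more than 20 mm (angle between any of flask_a, flask_b, flask_c, flask_d's own z axis and vertical above 0.35 rad or z of any of flask_a, flask_b, flask_c, flask_d in the frame of rack above 0.026 m).
It fails at once if the robot presses on a flask of the row with more than 25 N (contact force between any of the arm, the fingers and flask_a above 25 N or contact force between any of the arm, the fingers and flask_b above 25 N or contact force between any of the arm, the fingers and flask_c above 25 N or contact force between any of the arm, the fingers and flask_d above 25 N).
It fails at once if a bystander is moved more than 15 mm (distance of any of carafe, canister, jigger, wine_key from where it was at the start of the episode above 0.015 m).
It also fails if it takes over 72 s, if anything falls off the work surface, if the arm or the gripper's body presses on something with over 40 N, if the wrist force passes 120 N, or if a joint passes its speed limit or range.

## Working session

There is one attempt and no reset: what is moved stays moved. The work goes in short steps, Python scripts to look and compute and a tool call to move; the robot and the scene stay as the last step left them, time stands still between calls to the robot, and variables do not carry over. Pictures are saved under pics/ and viewed, about 8 in all and at most 12, crops included, and the job is handed in when it is done.

Besides the shell and the picture viewer there is one more tool, called after ">>>" as a command line: name --argument value ..., lists and objects as JSON in quotes. play_rows: Moves the arm, as the interface text tells. Its arguments: {"type":"object","properties":{"targets":{"type":"array","items":{"type":"object","properties":{"linear":{"type":"array","items":{"type":"number"}},"angular":{"type":"array","items":{"type":"number"}},"grip":{"type":"number"}}}}},"required":["targets"]}

```bash
mkdir -p pics; ls; cat > h.py <<'E'
import numpy as np, cv2
from plant import manip
def cloud(d):
    K=d["K"];z=d["z_map"].astype(float);v,u=np.mgrid[:480,:640]
    p=np.stack([(u-K[0,2])/K[0,0]*z,-(v-K[1,2])/K[1,1]*z,-z],-1)
    return p@np.array(d["attitude"]).T+np.array(d["origin"])
E
python3 - <<'E'
from h import *
ims=[]
for c in("scene","side"):
    d=manip.get_image(c);np.save(c+".npy",d,allow_pickle=True);cv2.imwrite(f"pics/{c}0.png",d["img"])
    print(c,np.round(d["origin"]),d["K"].round(1).tolist(),[k for k in d])
    for t in("flask_new","flask_a","rack","stand","carafe","canister","jigger","wine_key","plate_neg_top","plate_pos_top"):
        print(t,[(np.round(r["position"]).tolist(),round(r["confidence"],2)) for r in manip.tip_of(t,c)])
s=manip.sense();print(s["time_s"],s["tool_pos"],np.round(s["ee_rot"],3).tolist(),s["ft_force"],s["width"])
E
```

```text
pics
scene [1317.   90.  647.] [[523.3, 0.0, 321.5], [0.0, 523.3, 246.8], [0.0, 0.0, 1.0]] ['img', 'z_map', 'K', 'origin', 'attitude']
flask_new [([548.0, -268.0, 11.0], 0.77), ([612.0, -374.0, 1.0], 0.58)]
flask_a [([572.0, 121.0, 6.0], 0.83), ([575.0, 178.0, 6.0], 0.82), ([576.0, 152.0, 8.0], 0.77), ([574.0, 98.0, 4.0], 0.75), ([452.0, 101.0, 2.0], 0.73)]
rack [([575.0, 136.0, 0.0], 0.93)]
stand [([707.0, -314.0, -0.0], 0.39)]
carafe [([723.0, -123.0, -4.0], 0.66)]
canister [([765.0, 72.0, -3.0], 0.62)]
jigger [([445.0, -98.0, -4.0], 0.62)]
wine_key [([710.0, -313.0, -0.0], 0.89)]
plate_neg_top [([574.0, 84.0, 95.0], 0.77)]
plate_pos_top [([578.0, 186.0, 98.0], 0.94), ([576.0, 172.0, 4.0], 0.71)]
side [480. 448. 750.] [[460.5, 0.0, 320.1], [0.0, 460.5, 237.8], [0.0, 0.0, 1.0]] ['img', 'z_map', 'K', 'origin', 'attitude']
flask_new [([558.0, -264.0, 4.0], 0.93), ([618.0, -376.0, -0.0], 0.69)]
flask_a [([577.0, 174.0, 7.0], 0.77), ([450.0, 102.0, 3.0], 0.77), ([574.0, 149.0, 9.0], 0.64)]
rack [([580.0, 135.0, -2.0], 0.97)]
stand [([554.0, -268.0, -3.0], 0.86)]
carafe []
canister [([761.0, 70.0, -1.0], 0.85)]
jigger [([449.0, -99.0, -1.0], 0.91)]
wine_key [([709.0, -308.0, 3.0], 0.8)]
plate_neg_top [([571.0, 84.0, 98.0], 0.61)]
plate_pos_top [([578.0, 190.0, 98.0], 0.66)]
1.1 [ 243.639343   -682.83317527  229.62991188] [[0.942, 0.336, -0.0], [0.336, -0.942, -0.0], [-0.0, 0.0, -1.0]] [-0.05374177  0.17030996 -0.75963675] 93.02842491923145
```

View pics/scene0.png

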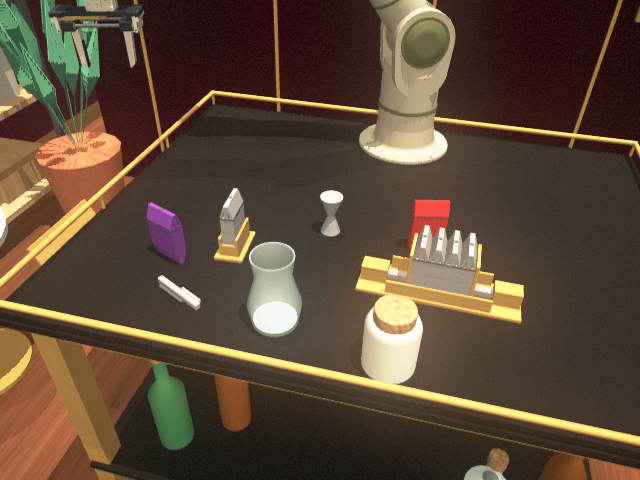

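View pics/side0.png

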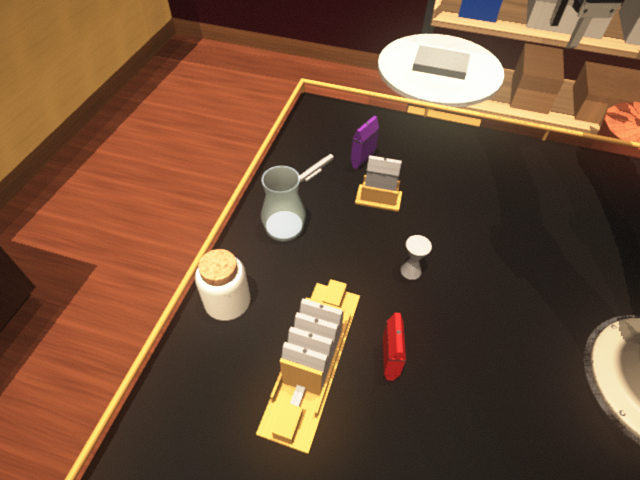

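The flask candidates in the scene view are the grey flask in the brass stand (232,220), the purple look-alike (167,235), the red look-alike (430,220) and the grey row in the rack (445,258). I choose the grey one in the stand. Next I measure its pose and the rack's, and check the choice in a crop.

```bash
python3 - <<'E'
from h import *
D={}
for c in("scene","side"):
    d=np.load(c+".npy",allow_pickle=True).item();P=cloud(d)
    def rect(cx,cy,r,z0,z1,n):
        m=(np.hypot(P[...,0]-cx,P[...,1]-cy)<r)&(P[...,2]>z0)&(P[...,2]<z1)&(d["z_map"]>0)
        q=P[m];
        if len(q)<5: print(c,n,len(q));return
        (x,y),(w,h),a=cv2.minAreaRect(q[:,:2].astype(np.float32))
        print(c,n,len(q),"ctr",round(x,1),round(y,1),"wh",round(w,1),round(h,1),"ang",round(a,2),"zmax",round(np.percentile(q[:,2],99),1))
    rect(554,-267,70,113,135,"new top"); rect(554,-267,70,50,135,"new body"); rect(554,-267,80,3,60,"stand")
    rect(576,136,80,110,130,"row tops"); rect(576,136,170,2,30,"rack"); rect(576,136,170,34,40,"housings")
    for t in("rack","stand"):
        for r in manip.regions_of(t,c)[:1]:
            pass
s=np.load("scene.npy",allow_pickle=True).item()["img"];cv2.imwrite("pics/crop.png",cv2.resize(s[170:320,130:540],None,fx=1.95,fy=1.95,interpolation=cv2.INTER_CUBIC))
E
```

```text
scene new top 107 ctr 552.4 -266.7 wh 66.2 10.0 ang 4.74 zmax 117.3
scene new body 841 ctr 554.6 -266.6 wh 73.1 28.0 ang 2.86 zmax 116.5
scene stand 1058 ctr 560.9 -250.4 wh 56.7 109.4 ang 63.73 zmax 59.3
scene row tops 716 ctr 577.5 136.0 wh 90.6 69.4 ang 88.73 zmax 117.5
scene rack 3805 ctr 592.9 138.5 wh 303.6 331.7 ang 2.33 zmax 29.6
scene housings 875 ctr 546.5 144.0 wh 282.4 153.6 ang 77.03 zmax 39.8
side new top 149 ctr 552.2 -265.9 wh 65.7 14.3 ang 4.76 zmax 119.3
side new body 947 ctr 551.7 -261.9 wh 66.3 22.6 ang 4.76 zmax 118.2
side stand 1107 ctr 552.6 -264.4 wh 139.9 150.9 ang 81.7 zmax 58.9
side row tops 1448 ctr 575.9 138.5 wh 90.3 66.4 ang 88.56 zmax 119.2
side rack 7920 ctr 574.6 136.9 wh 338.4 336.5 ang 70.24 zmax 28.8
side housings 1297 ctr 591.9 120.5 wh 221.4 269.1 ang 43.31 zmax 39.9
```

View pics/crop.png

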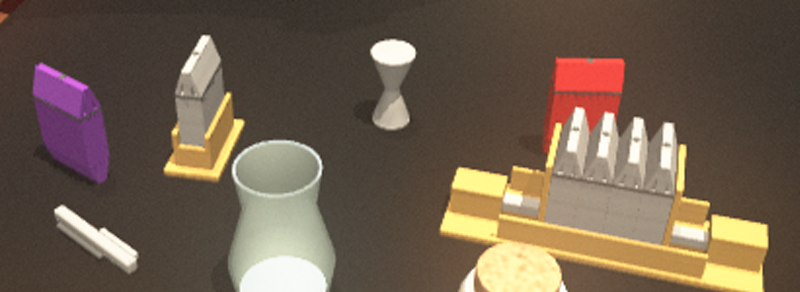

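The crop confirms it: the grey flask sits in the brass stand at crop (200,95), purple at (70,120), red at (588,95). I move over the stand now.

>>> play_rows --targets '[{"linear": [3.59,-2.4,-0.17],"angular": [0,0,0],"grip": 1},{"linear": [3.59,-2.4,-0.17],"angular": [0,0,0],"grip": 1},{"linear": [3.59,-2.4,-0.17],"angular": [0,0,0],"grip": 1},{"linear": [3.59,-2.4,-0.17],"angular": [0,0,0],"grip": 1},{"linear": [3.59,-2.4,-0.17],"angular": [0,0,0],"grip": 1},{"linear": [3.59,-2.4,-0.17],"angular": [0,0,0],"grip": 1},{"linear": [3.59,-2.4,-0.17],"angular": [0,0,0],"grip": 1},{"linear": [3.59,-2.4,-0.17],"angular": [0,0,0],"grip": 1},{"linear": [3.59,-2.4,-0.17],"angular": [0,0,0],"grip": 1},{"linear": [3.59,-2.4,-0.17],"angular": [0,0,0],"grip": 1},{"linear": [3.59,-2.4,-0.17],"angular": [0,0,0],"grip": 1},{"linear": [3.59,-2.4,-0.17],"angular": [0,0,0],"grip": 1}]'

```text
time_s: 2.8
tool_pos: [553.4, -265.6, 250.3]
ee_rot: [[0.942, 0.336, 0.0], [0.336, -0.942, -0.0], [0.0, 0.0, -1.0]]
ft_force: [0.6, -0.5, -0.3]
width: 93.2
```

>>> play_rows --targets '[{"linear": [0,0,0],"angular": [0,0,-0.164],"grip": 1},{"linear": [0,0,0],"angular": [0,0,-0.164],"grip": 1},{"linear": [0,0,0],"angular": [0,0,-0.164],"grip": 1},{"linear": [0,0,0],"angular": [0,0,-0.164],"grip": 1},{"linear": [0,0,0],"angular": [0,0,-0.164],"grip": 1},{"linear": [0,0,0],"angular": [0,0,-0.164],"grip": 1},{"linear": [0,0,0],"angular": [0,0,-0.164],"grip": 1},{"linear": [0,0,0],"angular": [0,0,-0.164],"grip": 1},{"linear": [0,0,0],"angular": [0,0,0],"grip": 1}]'

```text
time_s: 3.92
tool_pos: [552.5, -267.0, 250.0]
ee_rot: [[-0.082, 0.997, 0.0], [0.997, 0.082, 0.0], [0.0, 0.0, -1.0]]
ft_force: [-0.1, 0.7, 0.1]
width: 93.0
```

```bash
python3 - <<'E'
from h import *
d=manip.get_image("wrist");P=cloud(d);cv2.imwrite("pics/wrist1.png",d["img"])
print([(np.round(r["position"]).tolist(),round(r["confidence"],2)) for r in manip.tip_of("flask_new","wrist")])
for z0,z1 in((112,125),(60,125)):
    m=(np.hypot(P[...,0]-552,P[...,1]+267)<60)&(P[...,2]>z0)&(P[...,2]<z1)&(d["z_map"]>0)
    print(m.sum(), cv2.minAreaRect(P[m][:,:2].astype(np.float32)),P[m][:,2].max())
E
```

```text
[([615.0, -379.0, 2.0], 0.66), ([556.0, -271.0, 6.0], 0.58)]
1091 ((550.964111328125, -266.7388916015625), (65.60894012451172, 11.947057723999023), 4.383172988891602) 118.93351917381153
2758 ((551.0673828125, -266.4122009277344), (65.9972915649414, 26.522960662841797), 3.731506586074829) 118.93351917381153
```

View pics/wrist1.png

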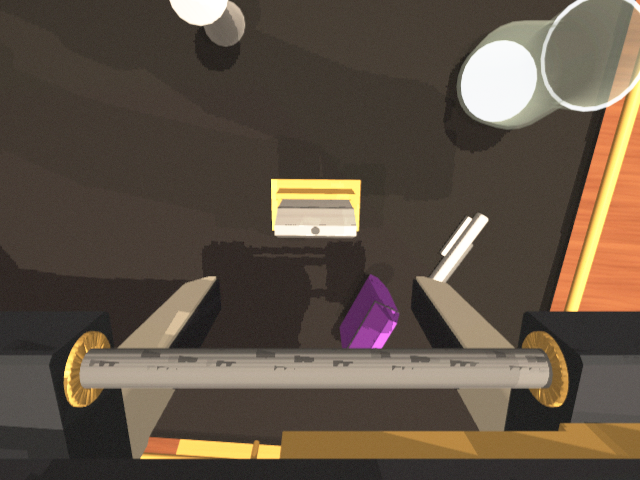

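The flask in its stand sits at wrist pixel (316,215), with purple clear at (368,312). I descend and grip.

>>> play_rows --targets '[{"linear": [0.05,-0.1,1.5],"angular": [0,0,0],"grip": 1},{"linear": [0,0,2.5],"angular": [0,0,0],"grip": 1},{"linear": [0,0,2.5],"angular": [0,0,0],"grip": 1},{"linear": [0,0,2.5],"angular": [0,0,0],"grip": 1},{"linear": [0,0,2.5],"angular": [0,0,0],"grip": 1},{"linear": [0,0,2.5],"angular": [0,0,0],"grip": 1},{"linear": [0,0,2.0],"angular": [0,0,0],"grip": 1},{"linear": [0,0,1.0],"angular": [0,0,0],"grip": 1},{"linear": [0,0,0],"angular": [0,0,0],"grip": 1},{"linear": [0,0,0],"angular": [0,0,0],"grip": -1},{"linear": [0,0,0],"angular": [0,0,0],"grip": -1},{"linear": [0,0,0],"angular": [0,0,0],"grip": -1},{"linear": [0,0,0],"angular": [0,0,0],"grip": -1},{"linear": [0,0,0],"angular": [0,0,0],"grip": -1},{"linear": [0,0,0],"angular": [0,0,0],"grip": -1}]'

```text
time_s: 5.9
tool_pos: [551.8, -266.5, 80.5]
ee_rot: [[-0.084, 0.996, 0.001], [0.996, 0.084, -0.0], [-0.001, 0.0, -1.0]]
ft_force: [-0.8, 0.0, 5.9]
width: 65.8
```

>>> play_rows --targets '[{"linear": [0,0,-0.5],"angular": [0,0,0],"grip": -1},{"linear": [0,0,-1.0],"angular": [0,0,0],"grip": -1},{"linear": [0,0,-1.5],"angular": [0,0,0],"grip": -1},{"linear": [0,0,-2.0],"angular": [0,0,0],"grip": -1},{"linear": [0,0,-2.5],"angular": [0,0,0],"grip": -1},{"linear": [0,0,-2.5],"angular": [0,0,0],"grip": -1},{"linear": [0,0,-2.5],"angular": [0,0,0],"grip": -1},{"linear": [0,0,-2.5],"angular": [0,0,0],"grip": -1},{"linear": [0,0,-2.0],"angular": [0,0,0],"grip": -1},{"linear": [0,0,0],"angular": [0,0,0],"grip": -1}]'

```text
time_s: 7.15
tool_pos: [552.2, -266.5, 252.2]
ee_rot: [[-0.084, 0.996, 0.003], [0.996, 0.084, -0.001], [-0.002, 0.003, -1.0]]
ft_force: [0.4, 0.4, -2.5]
width: 65.7
```

>>> play_rows --targets '[{"linear": [1.5,0.3,0],"angular": [0,0,0],"grip": -1},{"linear": [3.0,0.45,0],"angular": [0,0,0],"grip": -1},{"linear": [3.3,0.5,0],"angular": [0,0,0],"grip": -1},{"linear": [3.3,0.5,0],"angular": [0,0,0],"grip": -1},{"linear": [3.3,0.5,0],"angular": [0,0,0],"grip": -1},{"linear": [3.3,0.5,0],"angular": [0,0,0],"grip": -1},{"linear": [3.3,0.5,0],"angular": [0,0,0],"grip": -1},{"linear": [3.3,0.5,0],"angular": [0,0,0],"grip": -1},{"linear": [3.3,0.5,0],"angular": [0,0,0],"grip": -1},{"linear": [3.2,0.5,0],"angular": [0,0,0.05],"grip": -1},{"linear": [2.5,0.6,0],"angular": [0,0,0.057],"grip": -1},{"linear": [1.0,0.5,0],"angular": [0,0,0],"grip": -1},{"linear": [0,0,0],"angular": [0,0,0],"grip": -1},{"linear": [0,0,0],"angular": [0,0,0],"grip": -1}]'

```text
time_s: 8.9
tool_pos: [583.1, 78.4, 249.6]
ee_rot: [[0.024, 1.0, -0.001], [1.0, -0.024, -0.001], [-0.001, -0.001, -1.0]]
ft_force: [0.3, 0.3, -2.1]
width: 66.0
```

```bash
cat > m.py <<'E'
from h import *
import sys
def meas(cam,tag):
    d=manip.get_image(cam);P=cloud(d);cv2.imwrite(f"pics/{tag}_{cam}.png",d["img"])
    Z=d["z_map"]>0
    m=(np.abs(P[...,0]-577)<60)&(np.abs(P[...,1]-137)<75)&(P[...,2]>113.5)&(P[...,2]<121)&Z
    q=P[m]
    if len(q)>20:
        (r)=cv2.minAreaRect(q[:,:2].astype(np.float32));print(cam,"tops",np.round(r[0],1),np.round(r[1],1),round(r[2],2),len(q))
        th=np.radians(-1.35);u=np.array([-np.sin(th),np.cos(th)]);s=q[:,:2]@u
        h,e=np.histogram(s,bins=np.arange(50,230,2));print([(int(a),int(b)) for a,b in zip(e,h) if b>3])
    return d,P
E
python3 - <<'E'
from m import *
s=manip.sense();print(s["tool_pos"],s["ft_force"],s["ee_rot"][1])
for c in("wrist","scene","side"):meas(c,"r1")
E
```

```text
[583.10833773  78.37567909 249.57927478] [ 0.28995626  0.28815022 -2.06082769] [ 9.99722720e-01 -2.35353958e-02 -7.53408716e-04]
wrist tops [575.4 136.9] [88.6 66.3] 88.46 4732
[(106, 166), (108, 239), (110, 171), (112, 239), (114, 226), (116, 5), (132, 169), (134, 257), (136, 207), (138, 223), (140, 256), (142, 24), (158, 242), (160, 260), (162, 175), (164, 261), (166, 263), (168, 23), (184, 240), (186, 253), (188, 267), (190, 273), (192, 270), (194, 17)]
scene tops [577.  136.2] [88.3 70. ] 89.03 538
[(104, 4), (106, 29), (108, 31), (110, 26), (112, 28), (114, 13), (132, 30), (134, 29), (136, 27), (138, 28), (140, 15), (156, 5), (158, 29), (160, 30), (162, 30), (164, 26), (166, 18), (184, 30), (186, 26), (188, 32), (190, 29), (192, 19)]
side tops [575.9 138.7] [90.3 66.4] 88.43 1135
[(106, 20), (108, 45), (110, 46), (112, 49), (114, 67), (116, 34), (132, 16), (134, 47), (136, 48), (138, 54), (140, 61), (142, 48), (158, 10), (160, 51), (162, 59), (164, 55), (166, 58), (168, 61), (184, 6), (186, 48), (188, 62), (190, 59), (192, 59), (194, 62), (196, 7)]
```

View pics/r1_wrist.png

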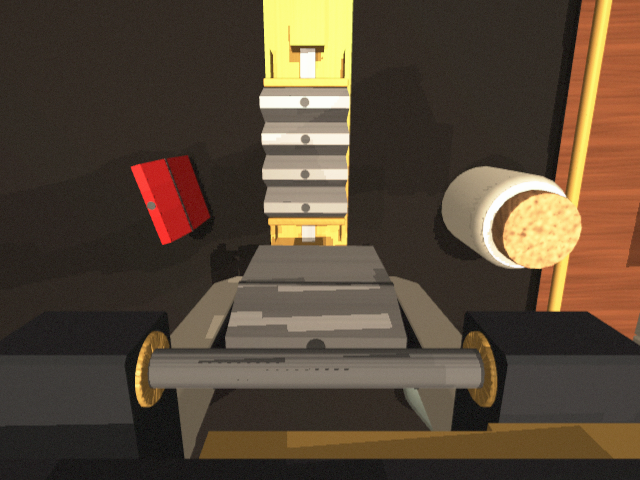

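>>> play_rows --targets '[{"linear": [1.0,-0.2,0],"angular": [0,0,0],"grip": -1},{"linear": [2.0,-0.3,0],"angular": [0,0,0],"grip": -1},{"linear": [2.0,-0.3,0],"angular": [0,0,0],"grip": -1},{"linear": [0.86,-0.04,0],"angular": [0,0,0],"grip": -1},{"linear": [0,0,1.0],"angular": [0,0,0],"grip": -1},{"linear": [0,0,1.5],"angular": [0,0,0],"grip": -1},{"linear": [0,0,1.5],"angular": [0,0,0],"grip": -1},{"linear": [0,0,1.2],"angular": [0,0,0],"grip": -1},{"linear": [0,0,0.6],"angular": [0,0,0],"grip": -1},{"linear": [0,0,0],"angular": [0,0,0],"grip": -1},{"linear": [0,0,0],"angular": [0,0,0],"grip": -1}]'

```text
time_s: 10.42
tool_pos: [576.6, 138.5, 192.3]
ee_rot: [[0.023, 1.0, 0.001], [1.0, -0.023, 0.0], [0.0, 0.001, -1.0]]
ft_force: [0.5, -0.2, -1.2]
width: 66.0
```

```bash
python3 - <<'E'
from m import *
d,P=meas("scene","r2");d2,P2=meas("side","r2")
a=d["img"][190:330,380:500];b=d2["img"][220:400,230:400]
a=cv2.resize(a,(480,560));b=cv2.resize(b,(300,560*1)) if 0 else cv2.resize(b,(529,560));cv2.imwrite("pics/r2c.png",np.hstack([a,b])[:, :1009]) 
i=cv2.imread("pics/r2c.png");cv2.imwrite("pics/r2c.png",cv2.resize(i,(800,444)))
E
```

```text
scene tops [578.2 136.2] [88.2 69.1] 88.86 469
[(104, 4), (106, 28), (108, 28), (110, 28), (112, 27), (114, 15), (130, 8), (132, 31), (134, 28), (136, 27), (138, 22), (140, 10), (158, 7), (160, 11), (162, 14), (164, 15), (166, 14), (182, 4), (184, 29), (186, 29), (188, 30), (190, 29), (192, 22)]
side tops [576.4 152.3] [62.5 66.4] 88.81 630
[(134, 5), (156, 10), (158, 14), (160, 46), (162, 58), (164, 59), (166, 54), (168, 61), (184, 9), (186, 47), (188, 55), (190, 59), (192, 69), (194, 68), (196, 7)]
```

View pics/r2c.png

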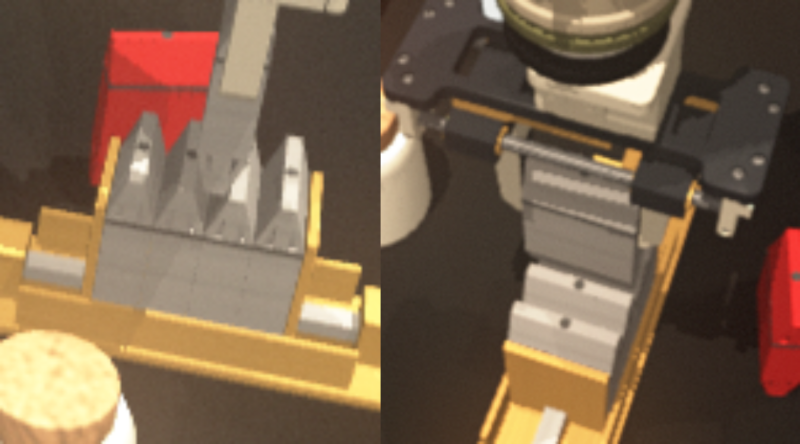

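The foot hangs over the valley between b and c at about crop pixel (222,190), with two flasks on each side. I go down gently to feel contact.

>>> play_rows --targets '[{"linear": [-0.1,-0.05,0.3],"angular": [0,0,0],"grip": -1},{"linear": [0,0,0.3],"angular": [0,0,0],"grip": -1},{"linear": [0,0,0.2],"angular": [0,0,0],"grip": -1},{"linear": [0,0,0.2],"angular": [0,0,0],"grip": -1},{"linear": [0,0,0],"angular": [0,0,0],"grip": -1}]'

```text
time_s: 11.15
tool_pos: [575.8, 137.4, 181.8]
ee_rot: [[0.023, 1.0, -0.0], [1.0, -0.023, -0.0], [-0.0, -0.0, -1.0]]
ft_force: [0.1, 0.3, -1.3]
width: 65.9
```

>>> play_rows --targets '[{"linear": [0,0,0.1],"angular": [0,0,0],"grip": -1},{"linear": [0,0,0.1],"angular": [0,0,0],"grip": -1},{"linear": [0,0,0],"angular": [0,0,0],"grip": -1}]'

```text
time_s: 11.52
tool_pos: [575.8, 137.4, 179.9]
ee_rot: [[0.023, 1.0, -0.0], [1.0, -0.023, -0.0], [-0.0, -0.0, -1.0]]
ft_force: [-0.7, 0.0, -2.4]
width: 66.0
```

>>> play_rows --targets '[{"linear": [0,0,0.1],"angular": [0,0,0],"grip": -1},{"linear": [0,0,0.1],"angular": [0,0,0],"grip": -1},{"linear": [0,0,0],"angular": [0,0,0],"grip": -1}]'

```text
time_s: 11.9
tool_pos: [575.8, 137.2, 177.9]
ee_rot: [[0.023, 1.0, -0.0], [1.0, -0.023, -0.0], [-0.0, -0.0, -1.0]]
ft_force: [-0.8, 0.1, -2.5]
width: 65.6
```

>>> play_rows --targets '[{"linear": [0,0,0.1],"angular": [0,0,0],"grip": -1},{"linear": [0,0,0],"angular": [0,0,0],"grip": -1}]'

```text
time_s: 12.15
tool_pos: [575.9, 137.2, 177.1]
ee_rot: [[0.023, 1.0, 0.0], [1.0, -0.023, -0.0], [-0.0, 0.0, -1.0]]
ft_force: [0.7, -1.6, 0.4]
width: 66.0
```

>>> play_rows --targets '[{"linear": [0,0,0.1],"angular": [0,0,0],"grip": -1},{"linear": [0,0,0],"angular": [0,0,0],"grip": -1}]'

```text
time_s: 12.4
tool_pos: [576.1, 137.5, 176.2]
ee_rot: [[0.023, 1.0, 0.001], [1.0, -0.023, 0.0], [0.0, 0.001, -1.0]]
ft_force: [0.8, -1.8, 2.6]
width: 66.1
```

>>> play_rows --targets '[{"linear": [0,0,0.1],"angular": [0,0,0],"grip": -1},{"linear": [0,0,0],"angular": [0,0,0],"grip": -1}]'

```text
time_s: 12.65
tool_pos: [576.1, 137.7, 175.1]
ee_rot: [[0.023, 1.0, 0.001], [1.0, -0.023, 0.0], [0.0, 0.001, -1.0]]
ft_force: [0.9, -0.8, 3.4]
width: 65.7
```

Contact. Now I feel the sides: first +y.

>>> play_rows --targets '[{"linear": [0.1,0,0],"angular": [0,0,0],"grip": -1},{"linear": [0,0,0],"angular": [0,0,0],"grip": -1}]'

```text
time_s: 12.9
tool_pos: [576.1, 138.0, 175.1]
ee_rot: [[0.023, 1.0, 0.0], [1.0, -0.023, -0.001], [-0.001, 0.0, -1.0]]
ft_force: [1.4, -3.2, 3.9]
width: 66.0
```

>>> play_rows --targets '[{"linear": [0.1,0,0],"angular": [0,0,0],"grip": -1},{"linear": [0,0,0],"angular": [0,0,0],"grip": -1}]'

```text
time_s: 13.15
tool_pos: [576.0, 138.9, 174.9]
ee_rot: [[0.024, 1.0, -0.0], [1.0, -0.024, -0.001], [-0.001, -0.0, -1.0]]
ft_force: [1.5, -4.7, 3.6]
width: 66.1
```

>>> play_rows --targets '[{"linear": [-0.2,0,0],"angular": [0,0,0],"grip": -1},{"linear": [-0.1,0,0],"angular": [0,0,0],"grip": -1},{"linear": [0,0,0],"angular": [0,0,0],"grip": -1}]'

```text
time_s: 13.52
tool_pos: [575.8, 137.3, 175.0]
ee_rot: [[0.022, 1.0, 0.0], [1.0, -0.022, 0.001], [0.001, 0.0, -1.0]]
ft_force: [1.1, 2.5, 1.8]
width: 65.9
```

>>> play_rows --targets '[{"linear": [-0.1,0,0],"angular": [0,0,0],"grip": -1},{"linear": [0,0,0],"angular": [0,0,0],"grip": -1}]'

```text
time_s: 13.78
tool_pos: [575.7, 136.2, 175.0]
ee_rot: [[0.022, 1.0, 0.0], [1.0, -0.022, 0.001], [0.001, 0.0, -1.0]]
ft_force: [-0.2, 4.4, 1.5]
width: 66.0
```

>>> play_rows --targets '[{"linear": [-0.1,0,0],"angular": [0,0,0],"grip": -1},{"linear": [0,0,0],"angular": [0,0,0],"grip": -1}]'

```text
time_s: 14.02
tool_pos: [575.7, 134.5, 175.0]
ee_rot: [[0.023, 1.0, -0.0], [1.0, -0.023, 0.0], [0.0, -0.0, -1.0]]
ft_force: [-0.1, 4.9, 0.9]
width: 65.9
```

>>> play_rows --targets '[{"linear": [-0.1,0,0],"angular": [0,0,0],"grip": -1},{"linear": [0,0,0],"angular": [0,0,0],"grip": -1}]'

```text
time_s: 14.28
tool_pos: [575.7, 133.3, 174.9]
ee_rot: [[0.023, 1.0, -0.0], [1.0, -0.023, -0.0], [-0.0, -0.0, -1.0]]
ft_force: [0.4, 3.9, 1.4]
width: 65.7
```

>>> play_rows --targets '[{"linear": [0.3,0,0],"angular": [0,0,0],"grip": -1},{"linear": [0.3,0,0],"angular": [0,0,0],"grip": -1},{"linear": [0,0,0],"angular": [0,0,0],"grip": -1}]'

```text
time_s: 14.65
tool_pos: [575.7, 138.2, 174.8]
ee_rot: [[0.024, 1.0, -0.001], [1.0, -0.024, -0.002], [-0.002, -0.001, -1.0]]
ft_force: [-0.0, -4.0, 3.2]
width: 65.7
```

>>> play_rows --targets '[{"linear": [0.1,0,0],"angular": [0,0,0],"grip": -1},{"linear": [0,0,0],"angular": [0,0,0],"grip": -1}]'

```text
time_s: 14.9
tool_pos: [575.7, 140.1, 174.8]
ee_rot: [[0.023, 1.0, -0.001], [1.0, -0.023, -0.0], [-0.001, -0.001, -1.0]]
ft_force: [0.1, -4.5, 2.0]
width: 65.9
```

>>> play_rows --targets '[{"linear": [0.1,0,0],"angular": [0,0,0],"grip": -1},{"linear": [0,0,0],"angular": [0,0,0],"grip": -1}]'

```text
time_s: 15.15
tool_pos: [575.7, 141.4, 174.8]
ee_rot: [[0.023, 1.0, -0.0], [1.0, -0.023, -0.0], [-0.0, -0.0, -1.0]]
ft_force: [0.4, -3.9, 0.3]
width: 65.9
```

```bash
python3 - <<'E'
from m import *
d,P=meas("scene","r3");meas("side","r3")
old=cv2.imread("pics/r2_scene.png")
a=[cv2.resize(i[190:330,390:490],(400,560),interpolation=cv2.INTER_CUBIC) for i in(old,d["img"])]
cv2.imwrite("pics/r3c.png",np.hstack(a))
E
```

```text
scene tops [577.5 136.7] [90.1 68.8] 89.15 483
[(104, 7), (106, 27), (108, 28), (110, 28), (112, 28), (114, 10), (130, 13), (132, 30), (134, 27), (136, 28), (138, 9), (140, 4), (142, 5), (144, 6), (146, 4), (148, 4), (150, 6), (152, 5), (154, 5), (156, 6), (158, 6), (160, 5), (162, 5), (164, 8), (166, 18), (168, 21), (184, 9), (186, 30), (188, 29), (190, 30), (192, 31), (194, 11)]
side tops [576.4 157. ] [55.6 66.6] 88.13 614
[(160, 6), (162, 62), (164, 53), (166, 51), (168, 64), (170, 57), (172, 5), (186, 14), (188, 58), (190, 59), (192, 50), (194, 81), (196, 45)]
```

View pics/r3c.png

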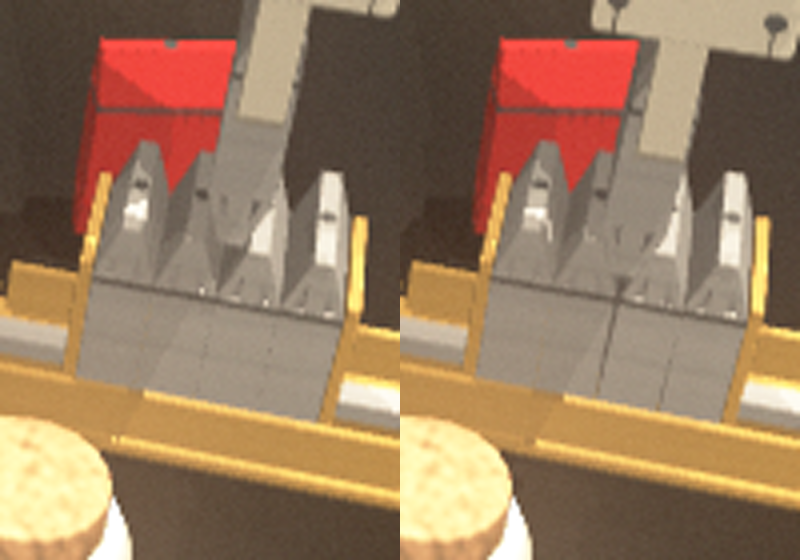

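The right half shows c and d parted from b, with a gap at (610,300–380), and the +y plate moved, so +y seems to give. I check the held flask's tilt, then take the same evidence with a push to −y.

```bash
cat >> m.py <<'E'
def tilt(cam="side",zlo=128,zhi=168):
    d=manip.get_image(cam);P=cloud(d);t=manip.sense()["tool_pos"]
    m=(np.abs(P[...,0]-t[0])<25)&(np.abs(P[...,1]-t[1]-(13 if cam=="side" else 0))<12)&(P[...,2]>t[2]-45)&(P[...,2]<t[2]-5)&(d["z_map"]>0)
    q=P[m]
    for _ in range(3):
        A=np.c_[q[:,2]-t[2]+74.5-55,np.ones(len(q)),q[:,0]-t[0]];c=np.linalg.lstsq(A,q[:,1],rcond=None)[0];r=q[:,1]-A@c;q=q[np.abs(r)<max(2,2*r.std())] 
    print("tilt dy/dz",round(c[0],3),"face y mid",round(c[1],1),"-13 - tcp =",round(c[1]-13-t[1],1),"n",len(q))
E
python3 -c "
from m import *
tilt()"
```

```text
tilt dy/dz 0.034 face y mid 152.4 -13 - tcp = -2.0 n 397
```

>>> play_rows --targets '[{"linear": [-0.4,0,0],"angular": [0,0,0],"grip": -1},{"linear": [-0.3,0,0],"angular": [0,0,0],"grip": -1},{"linear": [-0.1,0,0],"angular": [0,0,0],"grip": -1},{"linear": [0,0,0],"angular": [0,0,0],"grip": -1}]'

```text
time_s: 15.8
tool_pos: [575.9, 134.1, 175.2]
ee_rot: [[0.023, 1.0, 0.001], [1.0, -0.023, 0.001], [0.001, 0.001, -1.0]]
ft_force: [-0.1, 4.7, 1.3]
width: 66.0
```

```bash
python3 - <<'E'
from m import *
tilt();meas("scene","r4")
E
```

```text
tilt dy/dz -0.024 face y mid 148.2 -13 - tcp = 1.3 n 450
scene tops [577.5 135.3] [90.  69.3] 88.62 498
[(104, 24), (106, 27), (108, 29), (110, 28), (112, 22), (128, 8), (130, 28), (132, 31), (134, 23), (136, 6), (138, 4), (140, 7), (142, 9), (144, 4), (148, 5), (150, 4), (152, 5), (154, 6), (156, 4), (158, 5), (160, 6), (162, 18), (164, 28), (166, 22), (184, 28), (186, 30), (188, 29), (190, 29), (192, 25)]
```

>>> play_rows --targets '[{"linear": [-0.2,0,0],"angular": [0,0,0],"grip": -1},{"linear": [0,0,0],"angular": [0,0,0],"grip": -1}]'

```text
time_s: 16.15
tool_pos: [575.9, 131.3, 175.1]
ee_rot: [[0.023, 1.0, 0.0], [1.0, -0.023, 0.0], [0.0, 0.0, -1.0]]
ft_force: [0.7, 4.5, 1.2]
width: 65.7
```

>>> play_rows --targets '[{"linear": [-0.2,0,0],"angular": [0,0,0],"grip": -1},{"linear": [0,0,0],"angular": [0,0,0],"grip": -1}]'

```text
time_s: 16.4
tool_pos: [575.8, 129.2, 175.0]
ee_rot: [[0.023, 1.0, 0.0], [1.0, -0.023, -0.0], [-0.0, 0.0, -1.0]]
ft_force: [-0.1, 3.9, 1.0]
width: 65.8
```

```bash
python3 - <<'E'
from m import *
print(manip.sense()["ft_force"],manip.sense()["tool_pos"])
tilt();meas("scene","r5")
E
```

```text
[-0.12230569  3.89876617  1.00293524] [575.81309778 129.16055664 175.03660755]
tilt dy/dz -0.053 face y mid 145.3 -13 - tcp = 3.1 n 472
scene tops [577.1 134.9] [90.7 70.1] 88.8 497
[(102, 13), (104, 26), (106, 28), (108, 29), (110, 28), (112, 6), (128, 28), (130, 28), (132, 18), (134, 5), (140, 5), (142, 5), (144, 4), (146, 5), (152, 7), (154, 4), (158, 4), (160, 25), (162, 28), (164, 28), (166, 12), (184, 30), (186, 28), (188, 32), (190, 27), (192, 25)]
```

```bash
cat >> m.py <<'E'
def row(cam="scene"):
    d=manip.get_image(cam);P=cloud(d);b=d["img"].astype(int);th=np.radians(-1.4)
    o=np.array([575.9,137.2]);u=np.array([-np.sin(th),np.cos(th)]);v=np.array([np.cos(th),np.sin(th)])
    s=(P[...,:2]-o)@u;x=(P[...,:2]-o)@v;z=P[...,2];Z=(d["z_map"]>0)&(np.abs(x)<32)
    brass=(b[...,2]-b[...,0])>60
    out={}
    for n,c in zip("abcd",(-39,-13,13,39)):
        for lo,hi in((c-12,c+12),):
            m=Z&~brass&(z>114.5)&(z<119)&(s>lo)&(s<hi);out[n]=(round(float(np.median(s[m])),1),int(m.sum())) if m.sum()>10 else None
    for n,lo,hi in(("pl-",-75,-45),("pl+",45,85)):
        m=Z&brass&(z>60)&(z<94)&(s>lo)&(s<hi);out[n]=(round(float(np.median(s[m])),1),int(m.sum())) if m.sum()>10 else None
    print(cam,out);cv2.imwrite(f"pics/row_{int(manip.sense()['time_s']*100)}_{cam}.png",d["img"])
E
python3 - <<'E'
from m import *
row();row("side")
E
```

```text
scene {'a': (-43.5, 99), 'b': (-19.8, 62), 'c': (12.5, 83), 'd': (38.2, 111), 'pl-': (-57.3, 14), 'pl+': (51.6, 16)}
side {'a': None, 'b': None, 'c': (13.3, 272), 'd': (40.4, 266), 'pl-': None, 'pl+': (58.4, 338)}
```

>>> play_rows --targets '[{"linear": [0.5,0,0],"angular": [0,0,0],"grip": -1},{"linear": [0.5,0,0],"angular": [0,0,0],"grip": -1},{"linear": [0.3,0,0],"angular": [0,0,0],"grip": -1},{"linear": [0.2,0,0],"angular": [0,0,0],"grip": -1},{"linear": [0.1,0,0],"angular": [0,0,0],"grip": -1},{"linear": [0,0,0],"angular": [0,0,0],"grip": -1}]'

```text
time_s: 17.35
tool_pos: [575.7, 145.0, 174.8]
ee_rot: [[0.023, 1.0, -0.001], [1.0, -0.023, -0.001], [-0.001, -0.001, -1.0]]
ft_force: [-0.4, -5.0, 0.7]
width: 65.8
```

```bash
python3 - <<'E'
from m import *
tilt();row();row("side")
E
```

```text
tilt dy/dz 0.065 face y mid 154.1 -13 - tcp = -3.9 n 358
scene {'a': (-40.6, 106), 'b': (-15.1, 99), 'c': (16.8, 36), 'd': (39.4, 110), 'pl-': (-54.3, 18), 'pl+': (52.7, 12)}
side {'a': None, 'b': None, 'c': (16.8, 256), 'd': (41.8, 257), 'pl-': None, 'pl+': (59.5, 352)}
```

The −y plate moved 3 mm and the +y plate about 1 mm. The flask pivots in the pads, so sideways pushes alone are limited. I recentre and wedge straight down a few mm to see which side opens.

>>> play_rows --targets '[{"linear": [-0.4,0,0],"angular": [0,0,0],"grip": -1},{"linear": [-0.5,0,0],"angular": [0,0,0],"grip": -1},{"linear": [-0.1,0,0],"angular": [0,0,0],"grip": -1},{"linear": [0.15,0,0],"angular": [0,0,0],"grip": -1},{"linear": [0,0,0],"angular": [0,0,0],"grip": -1}]'

```text
time_s: 18.12
tool_pos: [576.1, 137.0, 175.2]
ee_rot: [[0.023, 1.0, 0.0], [1.0, -0.023, -0.0], [-0.0, 0.0, -1.0]]
ft_force: [0.2, 2.7, 0.6]
width: 65.8
```

```bash
python3 - <<'E'
from m import *
tilt();row()
E
```

```text
tilt dy/dz 0.007 face y mid 149.8 -13 - tcp = -0.2 n 421
scene {'a': (-41.5, 109), 'b': (-17.1, 73), 'c': (15.2, 55), 'd': (38.4, 111), 'pl-': (-54.7, 15), 'pl+': (51.7, 15)}
```

>>> play_rows --targets '[{"linear": [0,0,0.1],"angular": [0,0,0],"grip": -1},{"linear": [0,0,0.1],"angular": [0,0,0],"grip": -1},{"linear": [0,0,0.1],"angular": [0,0,0],"grip": -1},{"linear": [0,0,0],"angular": [0,0,0],"grip": -1}]'

```text
time_s: 18.73
tool_pos: [576.0, 136.6, 171.9]
ee_rot: [[0.023, 1.0, 0.0], [1.0, -0.023, -0.0], [-0.0, 0.0, -1.0]]
ft_force: [1.1, -0.7, 3.2]
width: 65.7
```

>>> play_rows --targets '[{"linear": [0,0,0.1],"angular": [0,0,0],"grip": -1},{"linear": [0,0,0.1],"angular": [0,0,0],"grip": -1},{"linear": [0,0,0],"angular": [0,0,0],"grip": -1},{"linear": [0,0,0],"angular": [0,0,0],"grip": -1}]'

```text
time_s: 19.23
tool_pos: [575.8, 136.5, 169.9]
ee_rot: [[0.023, 1.0, -0.0], [1.0, -0.023, -0.001], [-0.001, -0.0, -1.0]]
ft_force: [0.0, -0.5, 4.8]
width: 66.0
```

```bash
python3 - <<'E'
from m import *
tilt();row();row("side")
E
```

```text
tilt dy/dz 0.005 face y mid 149.3 -13 - tcp = -0.3 n 420
scene {'a': (-43.6, 106), 'b': (-18.9, 99), 'c': (15.9, 70), 'd': (39.4, 114), 'pl-': (-59.3, 16), 'pl+': (52.6, 12)}
side {'a': None, 'b': None, 'c': (16.2, 265), 'd': (41.7, 272), 'pl-': None, 'pl+': (59.6, 338)}
```

The −y plate gave 5 mm; the +y plate stops after about 1 mm of play. So −y yields. I descend, following towards −y along the taper slope.

>>> play_rows --targets '[{"linear": [-0.15,0,0],"angular": [0,0,0],"grip": -1},{"linear": [-0.05,0,0.15],"angular": [0,0,0],"grip": -1},{"linear": [-0.05,0,0.15],"angular": [0,0,0],"grip": -1},{"linear": [-0.05,0,0.15],"angular": [0,0,0],"grip": -1},{"linear": [-0.05,0,0.15],"angular": [0,0,0],"grip": -1},{"linear": [0,0,0],"angular": [0,0,0],"grip": -1}]'

```text
time_s: 20.12
tool_pos: [575.9, 134.0, 164.0]
ee_rot: [[0.023, 1.0, 0.0], [1.0, -0.023, 0.001], [0.001, 0.0, -1.0]]
ft_force: [1.1, 2.5, 3.8]
width: 65.6
```

>>> play_rows --targets '[{"linear": [-0.05,0,0.15],"angular": [0,0,0],"grip": -1},{"linear": [-0.05,0,0.15],"angular": [0,0,0],"grip": -1},{"linear": [-0.05,0,0.15],"angular": [0,0,0],"grip": -1},{"linear": [-0.05,0,0.15],"angular": [0,0,0],"grip": -1},{"linear": [0,0,0],"angular": [0,0,0],"grip": -1}]'

```text
time_s: 20.75
tool_pos: [575.7, 131.8, 157.9]
ee_rot: [[0.023, 1.0, -0.0], [1.0, -0.023, 0.001], [0.001, -0.0, -1.0]]
ft_force: [0.5, 2.3, 2.6]
width: 65.9
```

```bash
python3 - <<'E'
from m import *
tilt();row();row("side")
E
```

```text
tilt dy/dz -0.122 face y mid 145.1 -13 - tcp = 0.3 n 490
scene {'a': (-32.0, 101), 'b': None, 'c': (14.0, 112), 'd': (39.1, 114), 'pl-': (-68.6, 11), 'pl+': (52.5, 13)}
side {'a': None, 'b': None, 'c': (15.0, 320), 'd': (41.5, 265), 'pl-': None, 'pl+': (59.4, 338)}
```

```bash
ls -t pics|head -3; python3 - <<'E'
import cv2,glob,os,numpy as np
f=sorted(glob.glob("pics/row_*"),key=os.path.getmtime)[-2:]
a=[cv2.imread(x) for x in f]
i=[im for x,im in zip(f,a) if "scene" in x][0];j=[im for x,im in zip(f,a) if "side" in x][0]
cv2.imwrite("pics/v8.png",np.hstack([cv2.resize(i[180:330,370:500],(480,554),interpolation=2),cv2.resize(j[220:420,250:365],(319,554),interpolation=2)]))
E
```

```text
row_2090_side.png
row_2085_scene.png
row_1937_side.png
```

View pics/v8.png

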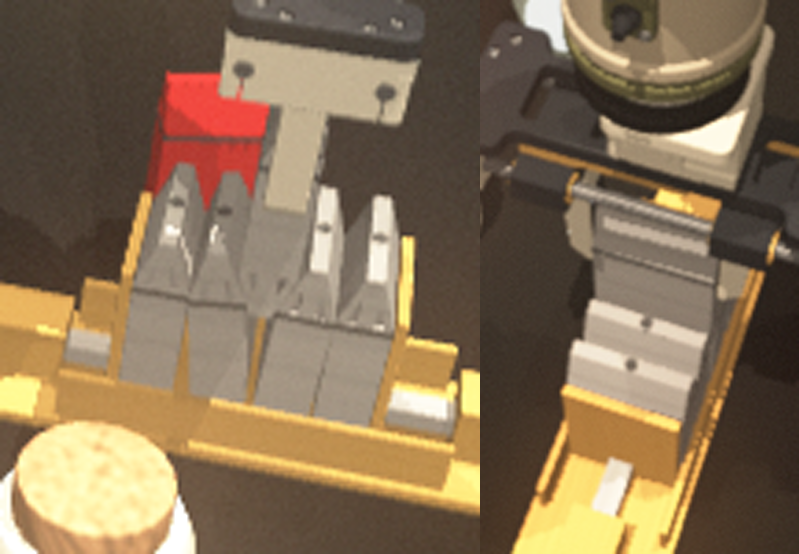

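The view shows a and b parting towards −y, upright to slightly leaning, with the foot going between b and c at (262,310). I carry on.

>>> play_rows --targets '[{"linear": [-0.06,0,0.15],"angular": [0,0,0],"grip": -1},{"linear": [-0.06,0,0.15],"angular": [0,0,0],"grip": -1},{"linear": [-0.06,0,0.15],"angular": [0,0,0],"grip": -1},{"linear": [-0.06,0,0.15],"angular": [0,0,0],"grip": -1},{"linear": [0,0,0],"angular": [0,0,0],"grip": -1}]'

```text
time_s: 21.52
tool_pos: [575.7, 129.0, 151.9]
ee_rot: [[0.023, 1.0, -0.0], [1.0, -0.023, 0.0], [0.0, -0.0, -1.0]]
ft_force: [1.3, 3.7, 1.8]
width: 65.9
```

>>> play_rows --targets '[{"linear": [-0.06,0,0.15],"angular": [0,0,0],"grip": -1},{"linear": [-0.06,0,0.15],"angular": [0,0,0],"grip": -1},{"linear": [-0.06,0,0.15],"angular": [0,0,0],"grip": -1},{"linear": [-0.06,0,0.15],"angular": [0,0,0],"grip": -1},{"linear": [0,0,0],"angular": [0,0,0],"grip": -1}]'

```text
time_s: 22.15
tool_pos: [575.6, 126.8, 145.9]
ee_rot: [[0.023, 1.0, -0.0], [1.0, -0.023, 0.0], [0.0, -0.0, -1.0]]
ft_force: [1.2, 4.4, 2.1]
width: 65.9
```

```bash
python3 - <<'E'
from m import *
tilt();row();row("side")
E
```

```text
tilt dy/dz 0.004 face y mid 139.6 -13 - tcp = -0.2 n 387
scene {'a': (-39.5, 17), 'b': None, 'c': (12.7, 108), 'd': (38.6, 112), 'pl-': None, 'pl+': (51.6, 11)}
side {'a': None, 'b': None, 'c': (13.6, 315), 'd': (40.6, 266), 'pl-': None, 'pl+': (58.4, 342)}
```

>>> play_rows --targets '[{"linear": [-0.05,0,0.15],"angular": [0,0,0],"grip": -1},{"linear": [-0.05,0,0.15],"angular": [0,0,0],"grip": -1},{"linear": [-0.04,0,0.15],"angular": [0,0,0],"grip": -1},{"linear": [-0.03,0,0.15],"angular": [0,0,0],"grip": -1},{"linear": [0,0,0],"angular": [0,0,0],"grip": -1}]'

```text
time_s: 22.92
tool_pos: [575.5, 124.9, 139.7]
ee_rot: [[0.023, 1.0, -0.0], [1.0, -0.023, -0.0], [-0.0, -0.0, -1.0]]
ft_force: [0.7, 4.6, 0.8]
width: 65.9
```

>>> play_rows --targets '[{"linear": [0,0,0.2],"angular": [0,0,0],"grip": -1},{"linear": [0,0,0.2],"angular": [0,0,0],"grip": -1},{"linear": [0,0,0.2],"angular": [0,0,0],"grip": -1},{"linear": [0,0,0.2],"angular": [0,0,0],"grip": -1},{"linear": [0,0,0.2],"angular": [0,0,0],"grip": -1},{"linear": [0,0,0],"angular": [0,0,0],"grip": -1}]'

```text
time_s: 23.68
tool_pos: [575.7, 125.0, 129.8]
ee_rot: [[0.023, 1.0, 0.0], [1.0, -0.023, 0.0], [0.0, 0.0, -1.0]]
ft_force: [1.0, 4.6, 0.8]
width: 65.9
```

```bash
python3 - <<'E'
from m import *
row();row("side")
E
```

```text
scene {'a': None, 'b': None, 'c': (13.4, 113), 'd': (39.1, 109), 'pl-': None, 'pl+': (52.4, 13)}
side {'a': None, 'b': None, 'c': (14.6, 256), 'd': (41.4, 269), 'pl-': None, 'pl+': (58.8, 346)}
```

>>> play_rows --targets '[{"linear": [0,0,0.2],"angular": [0,0,0],"grip": -1},{"linear": [0,0,0.25],"angular": [0,0,0],"grip": -1},{"linear": [0,0,0.25],"angular": [0,0,0],"grip": -1},{"linear": [0,0,0.25],"angular": [0,0,0],"grip": -1},{"linear": [0,0,0.25],"angular": [0,0,0],"grip": -1},{"linear": [0,0,0.25],"angular": [0,0,0],"grip": -1},{"linear": [0,0,0.25],"angular": [0,0,0],"grip": -1},{"linear": [0,0,0.2],"angular": [0,0,0],"grip": -1},{"linear": [0,0,0],"angular": [0,0,0],"grip": -1}]'

```text
time_s: 24.9
tool_pos: [575.4, 124.8, 110.8]
ee_rot: [[0.023, 1.0, -0.0], [1.0, -0.023, -0.0], [-0.0, -0.0, -1.0]]
ft_force: [0.7, 2.0, -1.5]
width: 65.7
```

>>> play_rows --targets '[{"linear": [0,0,0.25],"angular": [0,0,0],"grip": -1},{"linear": [0,0,0.25],"angular": [0,0,0],"grip": -1},{"linear": [0,0,0.25],"angular": [0,0,0],"grip": -1},{"linear": [0,0,0.25],"angular": [0,0,0],"grip": -1},{"linear": [0,0,0.25],"angular": [0,0,0],"grip": -1},{"linear": [0,0,0.25],"angular": [0,0,0],"grip": -1},{"linear": [0,0,0.25],"angular": [0,0,0],"grip": -1},{"linear": [0,0,0.25],"angular": [0,0,0],"grip": -1},{"linear": [0,0,0.15],"angular": [0,0,0],"grip": -1},{"linear": [0,0,0],"angular": [0,0,0],"grip": -1}]'

```text
time_s: 26.15
tool_pos: [575.5, 124.8, 89.2]
ee_rot: [[0.023, 1.0, -0.0], [1.0, -0.023, -0.0], [-0.0, -0.0, -1.0]]
ft_force: [0.8, 2.9, -3.4]
width: 65.6
```

>>> play_rows --targets '[{"linear": [0,0,0.15],"angular": [0,0,0],"grip": -1},{"linear": [0,0,0.15],"angular": [0,0,0],"grip": -1},{"linear": [0,0,0.15],"angular": [0,0,0],"grip": -1},{"linear": [0,0,0.1],"angular": [0,0,0],"grip": -1},{"linear": [0,0,0.1],"angular": [0,0,0],"grip": -1},{"linear": [0,0,0],"angular": [0,0,0],"grip": -1}]'

```text
time_s: 26.9
tool_pos: [575.5, 124.8, 82.8]
ee_rot: [[0.023, 1.0, -0.0], [1.0, -0.023, -0.0], [-0.0, -0.0, -1.0]]
ft_force: [1.4, 1.2, -1.7]
width: 65.9
```

>>> play_rows --targets '[{"linear": [0,0,0.1],"angular": [0,0,0],"grip": -1},{"linear": [0,0,0],"angular": [0,0,0],"grip": -1}]'

```text
time_s: 27.15
tool_pos: [575.5, 124.8, 81.9]
ee_rot: [[0.023, 1.0, -0.0], [1.0, -0.023, -0.0], [-0.0, -0.0, -1.0]]
ft_force: [0.8, -0.2, -1.3]
width: 66.1
```

>>> play_rows --targets '[{"linear": [0,0,0.1],"angular": [0,0,0],"grip": -1},{"linear": [0,0,0],"angular": [0,0,0],"grip": -1}]'

```text
time_s: 27.4
tool_pos: [575.5, 124.8, 80.9]
ee_rot: [[0.023, 1.0, -0.0], [1.0, -0.023, -0.0], [-0.0, -0.0, -1.0]]
ft_force: [0.1, 1.8, -1.6]
width: 65.8
```

>>> play_rows --targets '[{"linear": [0,0,0.1],"angular": [0,0,0],"grip": -1},{"linear": [0,0,0],"angular": [0,0,0],"grip": -1}]'

```text
time_s: 27.65
tool_pos: [575.5, 124.9, 79.9]
ee_rot: [[0.023, 1.0, -0.0], [1.0, -0.023, -0.0], [-0.0, -0.0, -1.0]]
ft_force: [1.0, 0.7, -1.9]
width: 65.8
```

>>> play_rows --targets '[{"linear": [0,0,0.05],"angular": [0,0,0],"grip": -1},{"linear": [0,0,0],"angular": [0,0,0],"grip": -1}]'

```text
time_s: 27.9
tool_pos: [575.5, 124.9, 79.9]
ee_rot: [[0.023, 1.0, 0.0], [1.0, -0.023, -0.0], [-0.0, 0.0, -1.0]]
ft_force: [-1.6, 0.4, 5.9]
width: 66.0
```

>>> play_rows --targets '[{"linear": [0,0,0.05],"angular": [0,0,0],"grip": -1},{"linear": [0,0,0],"angular": [0,0,0],"grip": -1}]'

```text
time_s: 28.15
tool_pos: [575.5, 124.9, 79.9]
ee_rot: [[0.023, 1.0, 0.0], [1.0, -0.023, -0.0], [-0.0, 0.0, -1.0]]
ft_force: [-2.3, 0.5, 10.7]
width: 66.2
```

```bash
python3 - <<'E'
from m import *
meas("scene","r9");meas("side","r9")
E
```

```text
scene tops [586.1 123.5] [113.7  84.7] 88.96 316
[(80, 19), (82, 29), (84, 28), (86, 26), (88, 27), (128, 5), (130, 5), (132, 5), (134, 6), (136, 5), (138, 5), (140, 5), (142, 5), (184, 23), (186, 31), (188, 28), (190, 30), (192, 25)]
side tops [581.9 151.7] [64. 77.] 89.22 670
[(134, 18), (142, 10), (144, 11), (146, 15), (160, 46), (162, 52), (164, 56), (166, 59), (168, 70), (170, 11), (186, 45), (188, 56), (190, 60), (192, 63), (194, 75), (196, 14)]
```

Floor contact is clear at 10.7 N. I release the flask and retreat upward.

>>> play_rows --targets '[{"linear": [0,0,-0.05],"angular": [0,0,0],"grip": -1},{"linear": [0,0,0],"angular": [0,0,0],"grip": 0.2},{"linear": [0,0,0],"angular": [0,0,0],"grip": 0.7},{"linear": [0,0,0],"angular": [0,0,0],"grip": 0.8},{"linear": [0,0,0],"angular": [0,0,0],"grip": 0.8},{"linear": [0,0,0],"angular": [0,0,0],"grip": 0.8}]'

```text
time_s: 29.0
tool_pos: [575.5, 124.8, 79.3]
ee_rot: [[0.023, 1.0, -0.0], [1.0, -0.023, -0.0], [-0.0, -0.0, -1.0]]
ft_force: [-0.4, -0.1, 0.1]
width: 83.5
```

>>> play_rows --targets '[{"linear": [0,0,-0.5],"angular": [0,0,0],"grip": 0.8},{"linear": [0,0,-1.5],"angular": [0,0,0],"grip": 0.8},{"linear": [0,0,-2],"angular": [0,0,0],"grip": 0.8},{"linear": [0,0,-2.5],"angular": [0,0,0],"grip": 0.8},{"linear": [0,0,-2.5],"angular": [0,0,0],"grip": 0.8},{"linear": [0,0,-2.5],"angular": [0,0,0],"grip": 0.8},{"linear": [0,0,-2.5],"angular": [0,0,0],"grip": 0.8},{"linear": [0,0,-2.5],"angular": [0,0,0],"grip": 0.8},{"linear": [-2,0,-1.5],"angular": [0,0,0],"grip": 0.8},{"linear": [-3,0,0],"angular": [0,0,0],"grip": 0.8},{"linear": [-3,0,0],"angular": [0,0,0],"grip": 0.8},{"linear": [0,0,0],"angular": [0,0,0],"grip": 0.8}]'

```text
time_s: 30.5
tool_pos: [573.6, 42.3, 260.5]
ee_rot: [[0.027, 1.0, 0.001], [1.0, -0.027, -0.001], [-0.001, 0.001, -1.0]]
ft_force: [0.7, 0.6, 0.2]
width: 83.9
```

```bash
python3 - <<'E'
from m import *
d,_=meas("wrist","f");s,_=meas("scene","f");meas("side","f")
P=cloud(s)
cv2.imwrite("pics/f.png",np.hstack([cv2.resize(s["img"][190:330,350:530],(540,420),interpolation=2),cv2.resize(d["img"][0:300,220:400],(252,420))]))
E
```

```text
wrist tops [574.9 125.3] [114.4  66.8] 88.44 5883
[(80, 31), (82, 158), (84, 175), (86, 231), (88, 175), (90, 234), (92, 10), (106, 19), (108, 194), (110, 221), (112, 234), (114, 183), (116, 235), (132, 50), (134, 255), (136, 187), (138, 237), (140, 253), (142, 171), (144, 19), (158, 54), (160, 298), (162, 219), (164, 238), (166, 255), (168, 185), (170, 10), (184, 95), (186, 300), (188, 281), (190, 262), (192, 272), (194, 139)]
scene tops [576.9 124.1] [ 71.6 114.6] 0.14 675
[(80, 4), (82, 26), (84, 27), (86, 27), (88, 29), (90, 18), (106, 7), (108, 29), (110, 27), (112, 28), (114, 29), (116, 15), (132, 7), (134, 28), (136, 26), (138, 28), (140, 29), (142, 15), (158, 7), (160, 30), (162, 27), (164, 29), (166, 30), (168, 14), (184, 11), (186, 30), (188, 28), (190, 30), (192, 28), (194, 12)]
side tops [575.5 126.7] [115.  67.] 88.65 1393
[(82, 15), (84, 38), (86, 52), (88, 50), (90, 56), (92, 42), (108, 19), (110, 50), (112, 36), (114, 51), (116, 66), (118, 39), (134, 16), (136, 50), (138, 49), (140, 49), (142, 67), (144, 43), (160, 16), (162, 55), (164, 58), (166, 48), (168, 74), (170, 39), (186, 15), (188, 65), (190, 60), (192, 53), (194, 77), (196, 40)]
```

View pics/f.png

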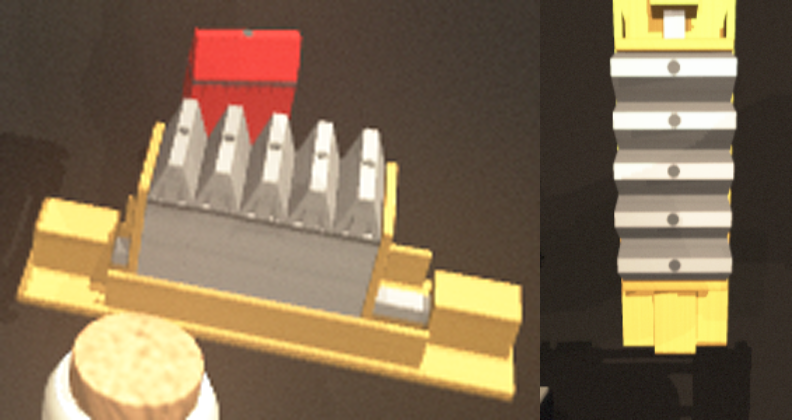

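The five flasks stand packed, upright and level in the rack, at an even 26 mm pitch with tops at the same height, and the gripper is clear. I hand in.

```bash
python3 -c "
from plant import manip
print(manip.close_job())"
```

```text
the job is handed in; nothing more can be done
None
```

The flask now stands between b and c in the brass rack, two flasks on either side, and the job is handed in at about 31 s of the 72 s allowed. No verdict was reported.

- **How it went:** I took the grey flask from its stand by its flat ends and lowered it into the valley between b and c. I felt both sides, then eased it down while shifting about 12 mm to the −y side.
- **Which side gives:** The first sideways pushes were ambiguous, because the flask pivots in the pads and both sides resisted with about 4 N. Wedging straight down settled it: the −y plate slid several millimetres, while the +y plate stopped after about 1 mm.
- **Forces:** The highest wrist reading I saw was about 11 N, when the foot met the floor. Readings came only at the end of each move, so a short peak in between could be missed.
- **Last checks:** After release, all three cameras show five flasks at an even 26 mm pitch with level tops. The new flask is about 13 mm to the −y side of where b and c met. The views agree on its position to about 2 mm, and it looks centred and square in the rack. I did not measure the bystanders again; the gripper stayed well clear of them.

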